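# Walk the tool case back to the batten

## Task

Walk the larger of the two grey steel tool cases away from you to the wooden batten by pushing the corners of its near side in turn: first the left corner until that side is clearly ahead (a good 2 to 4 cm), then the right corner until the right side is just as clearly ahead, and so on in turn until its far side lies flat up against the batten, within the batten's length. Keep it flat on the bench and leave the smaller one where it stands.

Things in the scene. Friction and masses are not known exactly. Their poses are not given: they have to be found in the camera images.
- case_far_left (a point): Far left end, half-way up (33 mm), of the larger grey steel tool case: 110 mm deep (x) x 200 wide (y) x 66 high, two latches on the near face, flat handle folded on the lid, four rubber feet set in from its ends, about 1.5 kg, not grippable. Axes: x away from the robot, y left, z up. The case's centre is 55 mm along -x, 100 mm along -y from this point. Starts 70 to 95 mm short of the batten, nearly parallel.
- case_far_right (a point): Far right end of the same case, half-way up (33 mm), on its far face 200 mm along -y from the left point; same axes. The case slides under a push of roughly 5 to 20 N; pushed near one end of its near face, that end goes forward and the case swings about its other end.
- batten: Straight pale wooden batten fixed to the bench behind the larger case, 30 mm deep (x) x 280 long (y) x 30 high. Origin: centre of its underside; x away from the robot, square to the batten, y left along it. Its near face, which the case shall meet, lies 15 mm along -x from the origin.
- small_case: The smaller grey steel tool case of the same make, 80 x 115 x 54 mm, one latch, to the right of the larger one; loose, a bystander. Origin at the centre of its underside, x away from the robot, y left.

How it is judged (in metres and radians):
On the way, in this order (a step that is already met when the one before it is completed fails the run):
1. the left corner is pushed ahead: the far left end of the case is 20 mm or more nearer the batten than the far right end (((x of case_far_left in the frame of batten above -0.015 m and x of case_far_right in the frame of batten below -0.025 m) or (x of case_far_left in the frame of batten above -0.025 m and x of case_far_right in the frame of batten below -0.035 m) or (x of case_far_left in the frame of batten above -0.035 m and x of case_far_right in the frame of batten below -0.045 m) or (x of case_far_left in the frame of batten above -0.045 m and x of case_far_right in the frame of batten below -0.055 m) or (x of case_far_left in the frame of batten above -0.055 m and x of case_far_right in the frame of batten below -0.065 m) or (x of case_far_left in the frame of batten above -0.065 m and x of case_far_right in the frame of batten below -0.075 m) or (x of case_far_left in the frame of batten above -0.075 m and x of case_far_right in the frame of batten below -0.085 m) or (x of case_far_left in the frame of batten above -0.085 m and x of case_far_right in the frame of batten below -0.095 m) or (x of case_far_left in the frame of batten above -0.095 m and x of case_far_right in the frame of batten below -0.105 m) or (x of case_far_left in the frame of batten above -0.105 m and x of case_far_right in the frame of batten below -0.115 m))), for 0.1 s.
2. then the right corner is pushed ahead: the far right end is 20 mm or more nearer the batten than the far left end (((x of case_far_right in the frame of batten above -0.015 m and x of case_far_left in the frame of batten below -0.025 m) or (x of case_far_right in the frame of batten above -0.025 m and x of case_far_left in the frame of batten below -0.035 m) or (x of case_far_right in the frame of batten above -0.035 m and x of case_far_left in the frame of batten below -0.045 m) or (x of case_far_right in the frame of batten above -0.045 m and x of case_far_left in the frame of batten below -0.055 m) or (x of case_far_right in the frame of batten above -0.055 m and x of case_far_left in the frame of batten below -0.065 m) or (x of case_far_right in the frame of batten above -0.065 m and x of case_far_left in the frame of batten below -0.075 m) or (x of case_far_right in the frame of batten above -0.075 m and x of case_far_left in the frame of batten below -0.085 m) or (x of case_far_right in the frame of batten above -0.085 m and x of case_far_left in the frame of batten below -0.095 m) or (x of case_far_right in the frame of batten above -0.095 m and x of case_far_left in the frame of batten below -0.105 m) or (x of case_far_right in the frame of batten above -0.105 m and x of case_far_left in the frame of batten below -0.115 m))), for 0.1 s.
At the end, for the whole second after the job is handed in: Both far ends of the tool case are within 16 mm of the batten's near face, the case sticks out past an end of the batten by at most 25 mm, and it stands flat on the bench (within 3 degrees) (x of each of case_far_left, case_far_right in the frame of batten above -0.031 m and y of case_far_left in the frame of batten below 0.165 m and y of case_far_right in the frame of batten above -0.165 m and angle between case_far_left's own z axis and vertical below 0.06 rad); the robot touches nothing.
It fails at once if the larger case is tipped or lifted (more than 10 degrees, or an end more than 25 mm up) (angle between case_far_left's own z axis and vertical above 0.175 rad or height (world z) of any of case_far_left, case_far_right above 0.058 m).
It fails at once if the smaller case is moved by more than 20 mm (distance of small_case from where it was at the start of the episode above 0.02 m).
It also fails if it takes over 58 s, if anything falls off the work surface, if the arm or the gripper's body presses on something with over 40 N, if the wrist force passes 120 N, or if a joint passes its speed limit or range.

## Robot

A 6-joint arm with a two-finger parallel gripper is mounted at the origin on a cart in front of the work surface, level with it; the furniture and walls round the work are solid. World frame = base frame: x ahead of the robot, y to its left, z up, the work surface at z = 0. Lengths are in m, angles in degrees, forces in N, time in s.
With the tool pointing down it reaches from about 0.3 to 0.75 m from the base axis. Payload 8.5 kg.
Tool frame: the origin (TCP) lies between the finger pads; the fingertips stand 17 mm ahead of it and the grasp point (between the pads) lies 2 mm behind it; z points along the fingers, y is the direction in which the jaws open and shut (so a half turn about z gives the same grasp; the last joint's range is limited). The gripper opens to 85 mm and grips with 20 to 120 N. Pads are 22 mm wide; open, the fingers measure 114 mm over their backs; the gripper's body (76 mm by 85 mm) begins 54 mm behind the grasp point. The pads swing forward as they close: fully open they stand 13 mm farther back than shut.
Start: joints at [54.528, 21.807, 74.336, -0, 83.858, -12.336], TCP at [0.216, 0.506, 0.248] pointing down, gripper open.
Joint ranges: [-178.18, 178.18], [-50.72, 133.34], [12.68, 142.11], [-81.47, 261.47], [9.98, 163.14], [-165.26, 165.26]. Speed limits (degrees/s): [136.94, 136.94, 180, 180, 180, 180].

## Interface

Orientations are given as a 3x3 rotation matrix whose columns are the frame's x, y, z axes.
In Python, from rig import readout, eyes, env gives the robot as it stands.
- The arm moves only by the tool arm_command, never from a script. Its argument "rows" is text: rows parted by semicolons, each of 7 numbers parted by spaces: the closure, from 0 (fully open) to 1 (shut), then the shift along the tool's x, y, z in mm, then the turn, a rotation vector about the tool's x, y, z in degrees. In form: grip dx dy dz rx ry rz; .... A call has 1 to 5 rows; each row shifts and turns the commanded pose from where the row before left it, along the tool's axes as they then stand; what a row does not reach is not made up. A row lasts 1/12 s, in which the tool goes at most 41.7 mm and 7.16 degrees, less where a joint would pass 70% of its speed; a pose out of reach is approached as far as the arm can. A call with a gripper value outside its range is refused whole. The fingers move at their own pace and stop on an object; "squeeze" is the grip in N (left out, the last holds). Time passes only in rows, so rows that do not move let the fingers close. It gives the time, the measured TCP pose, the force and the opening at its end, in the units of the state.
- readout.observe(): the state, without advancing time (a new reading comes with each control period).
- eyes.get_image(name): name is "scene" or "top"; returns the picture (384x512x3 uint8, red, green, blue); there is no depth.
- eyes.camera_model(name): a dict with "mtx" (3x3 intrinsics, pixels), "view" (4x4, takes a point from world to camera coordinates). Camera axes: x right, y up, looking along -z (the intrinsics and any distortion apply to the point x, -y, -z); pixel columns grow to the right and rows downward; lengths in m; the calibration is good to about 2 mm. A picture is of the moment at which its call begins. camera_model takes no time and is no camera call.
- env.close_job(): hands the job in, once; it reports no verdict.
The state is a dict: "time_s": time; "q": joint angles; "qvel": joint speeds; "joint_efforts": joint torques, N m; "position": TCP position; "tool_rot": TCP orientation; "ft_force": force on the tool from outside, world axes, zero at the start; "wrist_torque": the same for the moment, N m; "grip_width": finger opening in m.
Only numpy, scipy, OpenCV 4.12 (cv2) and the standard library are available. Lean on these libraries where they do the work, as an engineer would, in place of code of your own. Each camera call takes 0.05 s, during which the arm holds its last target. There are 200 camera calls.

## Working session

There is one attempt and no reset: what is moved stays moved. The work goes in short steps, Python scripts to look and compute and a tool call to move; the robot and the scene stay as the last step left them, time stands still between calls to the robot, and variables do not carry over. Pictures are saved under pics/ and viewed, about 8 in all and at most 12, crops included, and the job is handed in when it is done.

Besides the shell and the picture viewer there is one more tool, called after "Request:" by a JSON object that holds its "api" and its "payload". arm_command: Moves the arm, as the interface text tells. Its arguments: {"type":"object","properties":{"rows":{"type":"string"},"squeeze":{"type":"number"}},"required":["rows"]}

```bash
mkdir -p pics; ls; python3 - <<'E'
from rig import readout, eyes
import cv2, numpy as np
for n in("top","scene"):
    im=eyes.get_image(n); cv2.imwrite(f"pics/{n}0.png",im[:,:,::-1])
    m=eyes.camera_model(n); print(n,np.round(m["mtx"],1).tolist(),np.round(m["view"],3).tolist())
s=readout.observe(); print(s["time_s"],s["position"],s["tool_rot"],s["ft_force"])
E
```

```text
pics
top [[367.7, 0.0, 256.0], [0.0, 367.7, 191.5], [0.0, 0.0, 1.0]] [[0.012, -1.0, 0.007, 0.123], [0.998, 0.013, 0.062, -0.646], [-0.062, 0.006, 0.998, -0.875], [0.0, 0.0, 0.0, 1.0]]
scene [[385.9, 0.0, 255.9], [0.0, 385.9, 196.2], [0.0, 0.0, 1.0]] [[0.487, -0.873, -0.005, -0.192], [0.592, 0.326, 0.737, -0.468], [-0.642, -0.361, 0.676, -0.435], [0.0, 0.0, 0.0, 1.0]]
0.1 [0.2159809  0.50556732 0.24779076] [[-9.19579515e-01  3.92903280e-01 -7.26397777e-04]
 [ 3.92903861e-01  9.19578985e-01 -1.02308605e-03]
 [ 2.66006267e-04 -1.22621346e-03 -9.99999213e-01]] [ 0.35741996 -0.0121022   0.54508557]
```

View pics/top0.png

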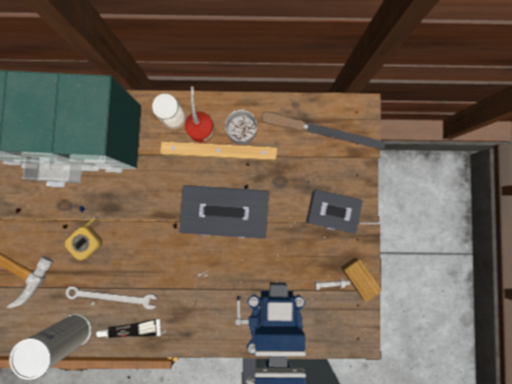

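View pics/scene0.png

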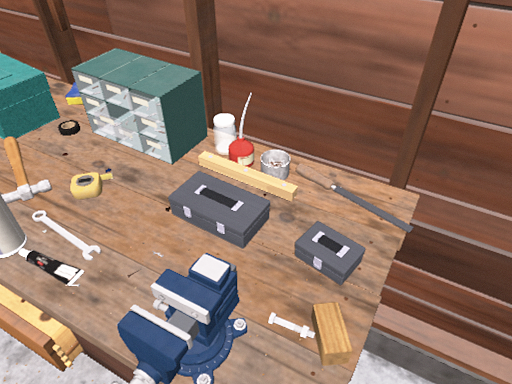

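The top view shows the large case at columns 180-269, rows 186-237. The batten is at columns 161-277, rows 142-159, the small case is near (335,211), and a vise stands near (278,320). The scene view agrees with this.

```bash
cat > h.py <<'E'
from rig import readout, eyes
import cv2, numpy as np
def ray(n,uv,z):
    m=eyes.camera_model(n);V=np.array(m["view"]);K=np.array(m["mtx"])
    R=V[:3,:3];c=-R.T@V[:3,3]
    out=[]
    for u,v in np.atleast_2d(uv):
        d=np.linalg.solve(K,[u,v,1.]);d=R.T@(d*[1,-1,-1]);out.append(c+d*(z-c[2])/d[2])
    return np.array(out)
def proj(n,P):
    m=eyes.camera_model(n);V=np.array(m["view"]);p=V[:3,:3]@P+V[:3,3];p=p*[1,-1,-1];q=np.array(m["mtx"])@p;return q[:2]/q[2]
def rect(mask,near,z,n="top"):
    cs,_=cv2.findContours(mask,cv2.RETR_EXTERNAL,cv2.CHAIN_APPROX_NONE)
    cs=[c for c in cs if cv2.contourArea(c)>300]
    c=min(cs,key=lambda c:np.hypot(*(c.reshape(-1,2).mean(0)-near)))
    P=ray(n,c.reshape(-1,2),z)[:,:2].astype(np.float32)   # contour in world plane
    (cx,cy),(w,h),a=cv2.minAreaRect(P)
    if w>h: w,h,a=h,w,a-90
    # h is the long side; its direction is a+90
    t=np.radians(a); ax=np.array([np.cos(t),np.sin(t)])
    if ax[0]<0: ax=-ax
    return np.array([cx,cy]),ax,(w,h)   # ax = short axis, away from robot
def dark(im):
    h=cv2.cvtColor(im,cv2.COLOR_RGB2HSV)
    m=((im.max(2)<105)&(im[:,:,2].astype(int)>=im[:,:,0]-2)).astype(np.uint8)*255
    return cv2.morphologyEx(m,cv2.MORPH_OPEN,np.ones((3,3)))
def yellow(im):
    h=cv2.cvtColor(im,cv2.COLOR_RGB2HSV)
    m=cv2.inRange(h,(12,90,170),(30,255,255)); return cv2.morphologyEx(m,cv2.MORPH_CLOSE,np.ones((3,3)))
E
python3 - <<'E'
from h import *
im=cv2.imread("pics/top0.png")[:,:,::-1].copy()
print(im[195,190],im[232,225],im[150,220],im[170,220],im[215,316],im[145,200])
for nm,m,nr,z in(("big",dark(im),(224,211),.066),("small",dark(im),(335,211),.054),("bat",yellow(im),(220,150),.03)):
    c,a,s=rect(m,nr,z);print(nm,c.round(4),"ax deg",np.degrees(np.arctan2(a[1],a[0])).round(2),np.round(s,4))
print("vise",ray("top",[[247,285],[305,285],[278,310],[305,355]],.1).round(3).tolist(), ray("top",[[250,300],[305,355]],0.0).round(3).tolist())
sc=cv2.imread("pics/scene0.png")
print([proj("scene",np.array(p)).round() for p in ([.6,.2,.066],[.22,.5,.25])])
E
```

```text
[77 80 85] [77 80 84] [191 170 156] [136 107  80] [77 79 84] [218 175 111]
big [0.5956 0.2046] ax deg -3.09 [0.1081 0.1952]
small [ 0.5991 -0.0523] ax deg -12.08 [0.0781 0.1146]
bat [0.743 0.224] ax deg -2.22 [0.033  0.2815]
vise [[0.435, 0.148, 0.1], [0.436, 0.022, 0.1], [0.382, 0.08, 0.1], [0.287, 0.021, 0.1]] [[0.38, 0.142, 0.0], [0.25, 0.007, 0.0]]
[array([222., 196.]), array([-87., 190.])]
```

Request:
{"api": "arm_command", "payload": {"rows": "1 0 0 0 0 0 -7; 1 0 0 0 0 0 -7; 1 0 0 0 0 0 -7; 1 0 0 0 0 0 0", "squeeze": 40}}

```text
time_s: 0.43
position: [0.216, 0.5056, 0.248]
tool_rot: [[-0.999, 0.033, -0.001], [0.033, 0.999, -0.001], [0.0, -0.001, -1.0]]
ft_force: [-0.4, 0.2, -0.4]
grip_width: 0.0386
```

Request:
{"api": "arm_command", "payload": {"rows": "1 -29 -21 0 0 0 0; 1 -29 -21 0 0 0 0; 1 -29 -21 0 0 0 0; 1 -29 -21 0 0 0 0; 1 -29 -21 0 0 0 0"}}

```text
time_s: 0.85
position: [0.3581, 0.3942, 0.2482]
tool_rot: [[-0.999, 0.041, -0.0], [0.041, 0.999, -0.0], [0.0, -0.0, -1.0]]
ft_force: [-0.3, 0.6, 0.3]
grip_width: 0.0001
```

Request:
{"api": "arm_command", "payload": {"rows": "1 -29 -21 0 0 0 0; 1 -29 -21 0 0 0 0; 1 -29 -21 0 0 0 0; 1 -29 -21 0 0 0 0; 1 -29 -21 0 0 0 0"}}

```text
time_s: 1.27
position: [0.4992, 0.2837, 0.2482]
tool_rot: [[-0.999, 0.042, -0.0], [0.042, 0.999, -0.0], [0.0, -0.0, -1.0]]
ft_force: [0.3, 0.7, 0.5]
grip_width: -0.0001
```

Request:
{"api": "arm_command", "payload": {"rows": "1 0 0 38 0 0 0; 1 0 0 38 0 0 0; 1 0 0 38 0 0 0; 1 0 0 38 0 0 0"}}

```text
time_s: 1.6
position: [0.4979, 0.2847, 0.0947]
tool_rot: [[-0.999, 0.042, 0.0], [0.042, 0.999, 0.0], [-0.0, 0.0, -1.0]]
ft_force: [1.2, 0.2, -0.9]
grip_width: -0.0003
```

Request:
{"api": "arm_command", "payload": {"rows": "1 0 0 30 0 0 0; 1 0 0 29 0 0 0; 1 -12 0 0 0 0 0; 1 -12 0 0 0 0 0; 1 -8 0 0 0 0 0"}}

```text
time_s: 2.02
position: [0.5305, 0.2838, 0.0366]
tool_rot: [[-0.999, 0.041, -0.002], [0.041, 0.999, -0.0], [0.001, -0.0, -1.0]]
ft_force: [-6.3, 0.7, -2.1]
grip_width: 0.0001
```

Request:
{"api": "arm_command", "payload": {"rows": "1 -8 0 0 0 0 0; 1 -8 0 0 0 0 0; 1 -8 0 0 0 0 0; 1 -8 0 0 0 0 0; 1 0 0 0 0 0 0"}}

```text
time_s: 2.43
position: [0.5622, 0.2828, 0.0372]
tool_rot: [[-0.999, 0.04, -0.001], [0.04, 0.999, 0.0], [0.001, 0.0, -1.0]]
ft_force: [-0.7, 0.1, 0.1]
grip_width: -0.0002
```

```bash
cat > m.py <<'E'
import sys
from h import *
im=eyes.get_image("top"); cv2.imwrite(f"pics/{sys.argv[1]}.png",im[:,:,::-1])
B0=np.array([.743,.224]); t=np.radians(-2.22); bx=np.array([np.cos(t),np.sin(t)]); by=np.array([-bx[1],bx[0]])
for nm,nr,z in(("big",(int(sys.argv[2]),int(sys.argv[3])),.066),("small",(335,211),.054)):
    c,a,s=rect(dark(im),nr,z); l=np.array([-a[1],a[0]])
    print(nm,c.round(4),"deg rel batten",np.degrees(np.arctan2(a@by,a@bx)).round(2),np.round(s,4))
    if nm=="big":
        for k,e in(("L",1),("R",-1)):
            p=c+.055*a+e*.1*l; n=c-.055*a+e*.1*l
            print(k,"gap mm",((-.015-(p-B0)@bx)*1e3).round(1),"y",((p-B0)@by*1e3).round(1),"near corner",n.round(4))
s=readout.observe(); print(s["time_s"],s["position"].round(4),s["ft_force"].round(1))
E
python3 m.py a 224 205
```

```text
big [0.6155 0.1997] deg rel batten -8.17 [0.1116 0.1952]
L gap mm 42.8 y 61.9 near corner [0.5795 0.308 ]
R gap mm 71.2 y -136.0 near corner [0.5434 0.1113]
small [ 0.5992 -0.0524] deg rel batten -9.86 [0.0784 0.1146]
2.4833 [0.5621 0.2827 0.0373] [-0.9  0.4 -0.3]
```

Request:
{"api": "arm_command", "payload": {"rows": "1 23 0 0 0 0 0; 1 23 0 0 0 0 0; 1 0 -38 0 0 0 0; 1 0 -38 0 0 0 0; 1 0 -38 0 0 0 0"}}

```text
time_s: 2.9
position: [0.5113, 0.1698, 0.0378]
tool_rot: [[-0.999, 0.036, 0.002], [0.036, 0.999, -0.0], [-0.002, -0.0, -1.0]]
ft_force: [0.7, -0.3, -0.5]
grip_width: 0.0001
```

Request:
{"api": "arm_command", "payload": {"rows": "1 0 -38 0 0 0 0; 1 0 0 0 0 0 0"}}

```text
time_s: 3.07
position: [0.5105, 0.1274, 0.0378]
tool_rot: [[-0.999, 0.043, 0.001], [0.043, 0.999, -0.001], [-0.001, -0.001, -1.0]]
ft_force: [1.1, 0.2, 0.4]
grip_width: 0.0001
```

```bash
python3 m.py b 224 205
```

```text
big [0.6175 0.1993] deg rel batten -8.27 [0.1078 0.1953]
L gap mm 40.7 y 61.5 near corner [0.5816 0.3077]
R gap mm 69.4 y -136.4 near corner [0.5452 0.111 ]
small [ 0.5992 -0.0524] deg rel batten -9.86 [0.0784 0.1146]
3.1167 [0.5107 0.1298 0.0378] [-0.   0.8  0.4]
```

View pics/b.png

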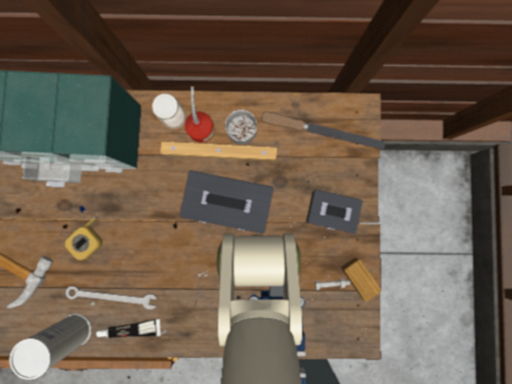

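The picture shows the case turned clockwise, left end ahead by 29 mm (gaps 41 and 69 mm), with the lid corners at about (192,172) and (272,185). The small case hasn't moved. Next is the right corner, pushed as far outboard as possible.

Request:
{"api": "arm_command", "payload": {"rows": "1 0 -25 0 0 0 0; 1 -12 0 0 0 0 0; 1 -12 0 0 0 0 0; 1 -8 -1 0 0 0 0; 1 -8 -2 0 0 0 0"}}

```text
time_s: 3.53
position: [0.5479, 0.104, 0.0372]
tool_rot: [[-0.999, 0.037, -0.004], [0.037, 0.999, -0.0], [0.004, -0.0, -1.0]]
ft_force: [-11.0, -1.6, 5.6]
grip_width: 0.0001
```

Request:
{"api": "arm_command", "payload": {"rows": "1 -8 -2 0 0 0 0; 1 -8 -2 0 0 0 0; 1 -8 -2 0 0 0 0; 1 -8 -2 0 0 0 0; 1 0 0 0 0 0 0"}}

```text
time_s: 3.95
position: [0.5813, 0.0944, 0.0373]
tool_rot: [[-0.999, 0.037, -0.0], [0.037, 0.999, -0.0], [0.0, -0.0, -1.0]]
ft_force: [-1.3, 0.1, 1.1]
grip_width: 0.0001
```

```bash
python3 m.py c 226 195
```

```text
big [0.6405 0.2004] deg rel batten 7.49 [0.1076 0.1956]
L gap mm 45.1 y 78.8 near corner [0.5765 0.295 ]
R gap mm 19.0 y -119.5 near corner [0.5949 0.0958]
small [ 0.5987 -0.0531] deg rel batten -9.18 [0.0788 0.1127]
4.0 [0.5812 0.0945 0.0374] [-0.9 -0.4  0.9]
```

Request:
{"api": "arm_command", "payload": {"rows": "1 24 0 0 0 0 0; 1 24 0 0 0 0 0; 1 0 36 0 0 0 0; 1 0 36 0 0 0 0; 1 0 36 0 0 0 0"}}

```text
time_s: 4.42
position: [0.5369, 0.2053, 0.0378]
tool_rot: [[-0.999, 0.039, 0.002], [0.039, 0.999, 0.0], [-0.002, 0.0, -1.0]]
ft_force: [0.9, 0.1, 0.2]
grip_width: -0.0
```

Request:
{"api": "arm_command", "payload": {"rows": "1 0 36 0 0 0 0; 1 0 36 0 0 0 0; 1 -12 0 0 0 0 0; 1 -12 0 0 0 0 0; 1 -8 0 0 0 0 0"}}

```text
time_s: 4.83
position: [0.5708, 0.2761, 0.0373]
tool_rot: [[-0.999, 0.036, -0.002], [0.036, 0.999, 0.001], [0.002, 0.001, -1.0]]
ft_force: [-10.7, 4.0, 4.7]
grip_width: 0.0001
```

Request:
{"api": "arm_command", "payload": {"rows": "1 -8 0 0 0 0 0; 1 -8 0 0 0 0 0; 1 -8 0 0 0 0 0; 1 -4 0 0 0 0 0; 1 0 0 0 0 0 0"}}

```text
time_s: 5.25
position: [0.5989, 0.2739, 0.0372]
tool_rot: [[-0.999, 0.038, -0.002], [0.038, 0.999, 0.001], [0.002, 0.0, -1.0]]
ft_force: [-3.4, 1.5, 2.6]
grip_width: 0.0002
```

```bash
python3 m.py d 226 190
```

```text
big [0.6596 0.1948] deg rel batten -2.02 [0.1094 0.1959]
L gap mm 8.7 y 65.6 near corner [0.6121 0.2986]
R gap mm 15.8 y -134.3 near corner [0.5973 0.0992]
small [ 0.5991 -0.0523] deg rel batten -9.86 [0.0781 0.1146]
5.3 [0.5988 0.2739 0.0373] [-3.8 -0.7  1.9]
```

Request:
{"api": "arm_command", "payload": {"rows": "1 30 0 0 0 0 0; 1 0 -38 0 0 0 0; 1 0 -38 0 0 0 0; 1 0 -38 0 0 0 0; 1 0 -38 0 0 0 0"}}

```text
time_s: 5.72
position: [0.5638, 0.1214, 0.0376]
tool_rot: [[-0.999, 0.037, 0.002], [0.037, 0.999, -0.0], [-0.002, 0.0, -1.0]]
ft_force: [0.9, 0.6, 0.3]
grip_width: -0.0
```

Request:
{"api": "arm_command", "payload": {"rows": "1 0 0 0 0 0 0; 1 -12 0 0 0 0 0; 1 -12 0 0 0 0 0; 1 -5 0 0 0 0 0; 1 -5 0 0 0 0 0"}}

```text
time_s: 6.13
position: [0.5964, 0.1214, 0.0372]
tool_rot: [[-0.999, 0.037, -0.004], [0.037, 0.999, -0.001], [0.004, -0.001, -1.0]]
ft_force: [-11.1, 0.1, 6.9]
grip_width: -0.0001
```

Request:
{"api": "arm_command", "payload": {"rows": "1 -3 0 0 0 0 0; 1 0 0 0 0 0 0"}}

```text
time_s: 6.3
position: [0.5996, 0.1213, 0.0372]
tool_rot: [[-0.999, 0.037, -0.003], [0.037, 0.999, -0.001], [0.003, -0.001, -1.0]]
ft_force: [-7.4, -2.6, 4.2]
grip_width: -0.0
```

```bash
python3 m.py e 226 187
```

```text
big [0.6679 0.1965] deg rel batten 1.38 [0.1061 0.1952]
L gap mm 6.4 y 70.9 near corner [0.6143 0.2973]
R gap mm 1.6 y -129.0 near corner [0.6114 0.0973]
small [ 0.5988 -0.0523] deg rel batten -9.69 [0.0787 0.1144]
6.35 [0.5996 0.1214 0.0372] [-6.8 -2.   4.3]
```

Request:
{"api": "arm_command", "payload": {"rows": "1 25 0 0 0 0 0; 1 0 38 0 0 0 0; 1 0 38 0 0 0 0; 1 0 38 0 0 0 0; 1 0 38 0 0 0 0"}}

```text
time_s: 6.77
position: [0.5815, 0.2761, 0.0376]
tool_rot: [[-0.999, 0.038, 0.001], [0.038, 0.999, 0.0], [-0.001, 0.001, -1.0]]
ft_force: [1.1, -0.8, 0.5]
grip_width: 0.0002
```

Request:
{"api": "arm_command", "payload": {"rows": "1 0 0 0 0 0 0; 1 -12 0 0 0 0 0; 1 -9 0 0 0 0 0; 1 -3 0 0 0 0 0; 1 -2 0 0 0 0 0"}}

```text
time_s: 7.18
position: [0.606, 0.2738, 0.0372]
tool_rot: [[-0.999, 0.037, -0.004], [0.037, 0.999, 0.001], [0.004, 0.0, -1.0]]
ft_force: [-12.3, 3.8, 6.1]
grip_width: -0.0001
```

Request:
{"api": "arm_command", "payload": {"rows": "1 -2 0 0 0 0 0; 1 0 0 0 0 0 0"}}

```text
time_s: 7.35
position: [0.6066, 0.2739, 0.0372]
tool_rot: [[-0.999, 0.037, -0.007], [0.037, 0.999, 0.0], [0.007, 0.0, -1.0]]
ft_force: [-14.7, 3.1, 6.9]
grip_width: 0.0001
```

```bash
python3 m.py f 226 187
```

```text
big [0.6705 0.1957] deg rel batten -0.05 [0.1064 0.1956]
L gap mm 1.3 y 68.8 near corner [0.6195 0.2978]
R gap mm 1.5 y -131.2 near corner [0.6115 0.0979]
small [ 0.5988 -0.0523] deg rel batten -9.86 [0.0786 0.1146]
7.4 [0.6066 0.2739 0.0372] [-14.1   3.    7.2]
```

Flat against the batten, and the force is rising as expected for contact. I'll back off, lift, and take a last look.

Request:
{"api": "arm_command", "payload": {"rows": "1 25 0 0 0 0 0; 1 30 0 0 0 0 0; 1 0 0 -35 0 0 0; 1 0 0 -35 0 0 0; 1 0 0 0 0 0 0"}}

```text
time_s: 7.82
position: [0.5568, 0.276, 0.114]
tool_rot: [[-0.999, 0.037, 0.011], [0.037, 0.999, 0.003], [-0.011, 0.004, -1.0]]
ft_force: [1.0, -0.5, 0.8]
grip_width: 0.0001
```

```bash
python3 m.py g 226 187; python3 -c "
from h import *
im=eyes.get_image('scene');cv2.imwrite('pics/g2.png',im[:,:,::-1])"
```

```text
big [0.6707 0.1957] deg rel batten -0.1 [0.106  0.1955]
L gap mm 1.0 y 68.9 near corner [0.6198 0.2979]
R gap mm 1.4 y -131.1 near corner [0.6117 0.098 ]
small [ 0.5988 -0.0523] deg rel batten -9.86 [0.0786 0.1146]
7.8667 [0.5562 0.2756 0.1111] [-0.5 -0.6 -0.2]
```

View pics/g2.png

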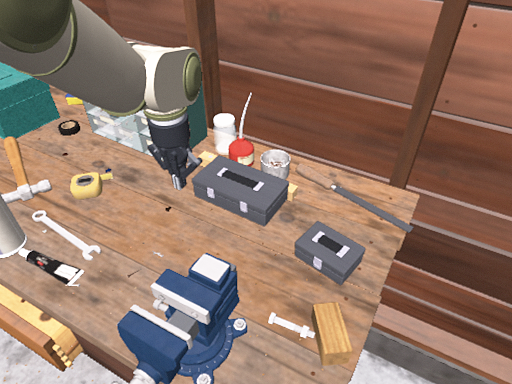

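The scene view shows the case flat against the batten, spanning about (193,180) to (290,190). The gripper is clear of it near (178,180), and the small case is unmoved.

```bash
python3 -c "
from rig import env
print(env.close_job())"
```

```text
the job is handed in; nothing more can be done
None
```

The larger case now lies flat up against the batten, and the job is handed in at about 8 s on the robot's clock. I pushed the near corners in turn with the closed fingers:

| Push | Left gap (mm) | Right gap (mm) | Result |
|---|---|---|---|
| 1. Left | 41 | 69 | left end 29 mm ahead |
| 2. Right | 45 | 19 | right end 26 mm ahead |
| 3. Left | 9 | 16 | left end 7 mm ahead |
| 4. Right | 6 | 2 | right end 5 mm ahead |
| 5. Left | 1 | 1.5 | flat against the batten |

- **Pushes 3 and 4:** the lead was under 2 cm in each, because little room was left before the batten. The two clear leads the judging asks for were pushes 1 and 2.
- **Final position:** after backing off, the gaps were 1.0 mm (left) and 1.4 mm (right), with the case 0.1° off parallel. Its ends lie at +69 and -131 mm along the batten, inside its ±140 mm length.
- **Flatness:** I judged this only from the picture, where the case looks level on the bench.
- **Small case:** it measured within 1 mm of where it started.
- **Arm:** the gripper was clear of everything. Forces read at the end of each move stayed below about 17 N.

No check failed. One reading was about 2 mm off while the gripper partly covered the case, and it came right once the arm had backed away.

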